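Check the sander's stop button at the joiner's bench

ROBOT

A 6-joint arm with a two-finger parallel gripper is mounted at the origin on the work surface. World frame = base frame: x ahead of the robot, y to its left, z up, the work surface at z = 0. Lengths are in m, angles in degrees, forces in N, time in s.
With the tool pointing down it reaches from about 0.4 to 0.825 m from the base axis. Payload 7 kg.
Tool frame: the origin (TCP) lies at the centre of the arm's flange, where the gripper is bolted on; the fingertips stand 178 mm ahead of it and the grasp point (between the pads) lies 159 mm ahead of it (r.tips_ahead is the z of the fingertips in the tool frame, in m); z points along the fingers, y is the line along which they close (so a half turn about z gives the same grasp; the last joint's range is limited). The gripper opens to 88 mm and grips with 3 to 60 N. Pads are 19 mm wide; open, the fingers measure 130 mm over their backs; the gripper's body (78 mm by 193 mm) begins 47 mm behind the grasp point.
Start: joints at [90.017, 20.546, 0.682, 0, -70.136, -16.507], TCP at [0.192, 0.647, 0.405] pointing down, gripper open.
Joint ranges: [-176.03, 176.03], [-82.01, 121.73], [-58.28, 71.71], [-173.87, 95.51], [-174.79, -0.11], [-173.66, 173.66]. Speed limits (degrees/s): [136.94, 136.94, 172.46, 180, 180, 180].

INTERFACE

Orientations are given as [roll, pitch, yaw] about the fixed x, y, z axes, in that order (R = Rz(yaw) Ry(pitch) Rx(roll)).
In Python, from plant import r gives the robot as it stands. The module is installed in compiled form; this text tells all that it offers.
- The arm moves only by the shell command python3 -m pendant 'ROWS' [FORCE]. ROWS is JSON, a list that holds one entry, the list of rows, each a list of 7 numbers: the shift along the tool's x, y, z in m, then the turn, a rotation vector about the tool's x, y, z in degrees, then the gripper command: -1 is shut, 1 is fully open, values between are in proportion. A call has 1 to 5 rows; each row is the pose to reach, as a shift and turn from the pose commanded when the call began, along the tool's axes at that moment; what a row does not reach only later rows make up. A row lasts 1/10 s, in which the tool goes at most 50 mm and 8.59 degrees, less where a joint would pass 70% of its speed; a pose out of reach is approached as far as the arm can. A call with a gripper value outside its range is refused whole. The fingers move at their own pace and stop on an object; FORCE is the grip in N (left out, the last holds). Time passes only in rows, so rows that repeat a pose let the fingers close. It gives the time, the measured TCP pose, the force, the opening and the grip force at its end, in the units of the state.
- r.get_state(): the state, without advancing time (a new reading comes with each control period).
- r.capture(name): name is "side" or "top" or "wrist"; returns the picture (420x560x3 uint8, red, green, blue); there is no depth.
- r.camera_params(name): a dict with "fx", "fy", "cx", "cy" (pixels), "R" (3x3) and "t" (3): a world point X has camera coordinates R X + t. Camera axes: x right, y down, z forward; pixel columns grow to the right and rows downward; lengths in m; the calibration is good to about 2 mm. A picture is of the moment at which its call begins: read the wrist's pose just before it. camera_params takes no time and is no camera call; for the wrist camera it gives the pose at the moment of the call.
- r.close_job(): hands the job in; it is judged then, once.
The state is a dict: "time_s": time; "joints": joint angles; "qd": joint speeds; "joint_torque": joint torques, N m; "tcp_pos": TCP position; "eef_rot": TCP orientation; "contact_force": force on the tool from outside, world axes, zero at the start; "moment": the same for the moment, N m; "gripper_width": finger opening in m; "gripper_force": force on a finger pad.
Only numpy, scipy, OpenCV 4.12 (cv2) and the standard library are available. Lean on these libraries where they do the work, as an engineer would, in place of code of your own. Each camera call takes 0.05 s, during which the arm holds its last target. There are 200 camera calls.

TASK

Check the sander's stop: press its black mushroom button, the one with two ears, fully in until it latches, and take your fingers off it so that it is seen to stay down; then push on an ear to twist it clockwise (seen from above) until it springs back out, and last press the small round reset button fully in and let it come back. Do it all with the fingertips: do not press the dust extractor's smooth mushroom button, and leave everything else lying where it is on the bench.

Things in the scene. Friction and masses are not known exactly. Their poses are not given: they have to be found in the camera images.
- stop_station: fixed grey control box, 120 x 120 mm, 60 mm tall, with the sander's stop button in the middle of its top; origin at the centre of its underside, z up. The button's two ears point along the box's +y and -y when untwisted. Clockwise seen from above, the +y ear moves towards the box's +x and the -y ear towards -x
- stop_top (a point): centre of the cap's top of the stop button: black mushroom 56 mm across, flat middle 24 mm, with two opposite ears 16 mm wide reaching to 52 mm from the axis (no other button has ears); z up, ears along this point's y. When out, this point is 38 mm above the box, the ears' top 34 mm, their underside 16 mm; latched, all about 10 mm lower
- stop_press (a joint): how far the eared stop button is pressed in (m): 0 out, it latches once pushed past about 0.0105 and then stays at about 0.010, stop at 0.0125; spring 3.5 N at first, about 5 N when it latches
- stop_twist (a joint): twist of the eared stop button, clockwise from above (rad): 0 at rest, limit 0.8; the latch lets go at about 0.45 and the cap springs out; a light spring (0.015 to 0.055 N m) turns it back to 0 when let go
- reset_top (a point): centre of the top of the small round reset button, black, 32 mm across, in a 48 mm aluminium collar, standing 22 mm above its box; z up
- reset (a joint): how far the reset button is pressed in (m): 0 out, stop at 0.006; spring, up to 5 N; it comes back out when let go
- reset_station: fixed grey box of the same size, 120 x 120 x 60 mm, with the small reset button in the middle of its top; origin at its underside's centre
- extractor_station: fixed grey box of the same size, 120 x 120 x 60 mm, with the dust extractor's smooth mushroom button in the middle of its top; origin at its underside's centre
- extractor_top (a point): centre of the top of the extractor's smooth round mushroom button, black, 68 mm across, no ears, 34 mm above its box; not to be pressed
- extractor (a joint): how far the extractor's button is pressed in (m): 0 out, 0.008 stop
- glue_jar: closed jar of glue, 60 mm across, 85 mm tall, stands between the boxes; origin at its underside's centre; a bystander
- tape_roll: roll of tape lying flat, 84 mm across, 30 mm tall, between the boxes; origin at its underside's centre; a bystander
- mallet: mallet lying on the bench, 240 mm long, head 52 mm thick and 90 mm wide; origin under the handle at bench height, x axis towards the head; a bystander
- offcut: planed wooden bar, 190 x 40 x 35 mm, lying along its x axis; origin at its underside's centre; a bystander
- chisel: wood chisel lying flat, 235 mm long, 24 mm tall, blade along its +x; origin on the bench where handle meets blade; a bystander
- clamp: bar clamp lying flat, 240 mm long, 110 mm wide, 30 mm tall; origin under the middle of the bar; a bystander
- plane: small hand plane, 160 x 46 mm, 52 mm tall; origin at its underside's centre; a bystander

How it is judged:
By the outcome, as a careful person would: the job done as asked, in the order asked, and still so for the second after the job is handed in, with the robot touching nothing.
It also fails if it takes over 51 s, if anything falls off the work surface, if the arm or the gripper's body presses on something with over 40 N, if the wrist force passes 120 N, or if a joint passes its speed limit or range.

## Working session

There is one attempt and no reset: what is moved stays moved. The work goes in short steps, Python scripts to look and compute and a shell command to move; the robot and the scene stay as the last step left them, time stands still between calls to the robot, and variables do not carry over. Pictures are saved under pics/ and viewed, at most 10 in all, crops included, and the job is handed in when it is done.

```bash
mkdir -p pics; python3 - <<'E'
from plant import r
import cv2,numpy as np
for n in("top","side"):
    cv2.imwrite(f"pics/{n}0.png",cv2.resize(r.capture(n)[:,:,::-1],(800,600)))
    p=r.camera_params(n);print(n,p)
s=r.get_state();print(s["time_s"],s["tcp_pos"],s["eef_rot"],s["gripper_width"],r.tips_ahead)
E
```

```text
top {'fx': 453.9588957541556, 'fy': 453.9588957541556, 'cx': 275.19733153272176, 'cy': 201.43027446771032, 'R': array([[ 0.01106259, -0.9996412 ,  0.02439441],
       [-0.98318255, -0.01532138, -0.18198165],
       [ 0.18229011, -0.02197097, -0.98299928]]), 't': array([-0.01828407,  0.60109854,  1.11116931])}
side {'fx': 413.3846008850121, 'fy': 413.3846008850121, 'cx': 279.3858823218347, 'cy': 200.7501087617087, 'R': array([[-0.90886129, -0.41704951,  0.00639216],
       [-0.3296408 ,  0.70881611, -0.62363183],
       [ 0.25555448, -0.56890195, -0.78169206]]), 't': array([0.55260304, 0.25292645, 1.0835682 ])}
0.1 [0.19153315 0.64709062 0.40380967] [ 1.79914844e+02 -6.66599874e-03 -1.64966741e+01] 0.0877396075741354 0.1781
```

View pics/top0.png

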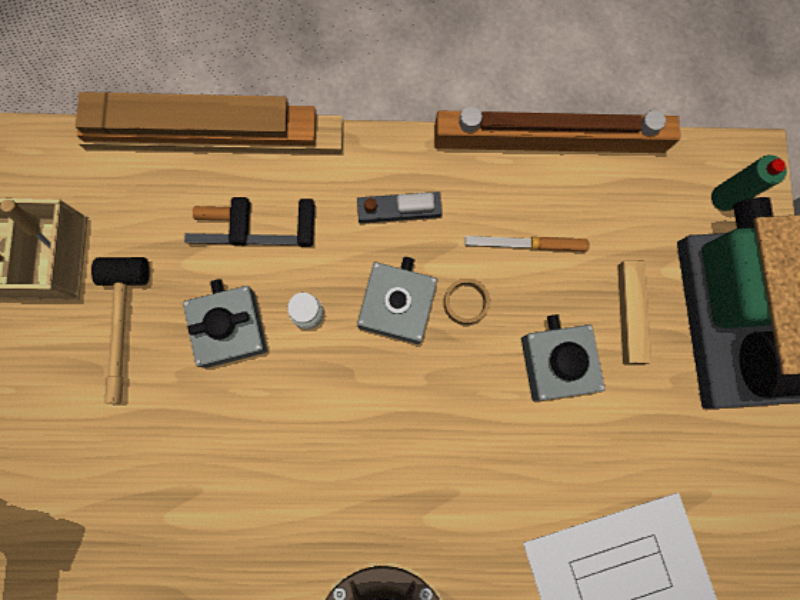

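View pics/side0.png

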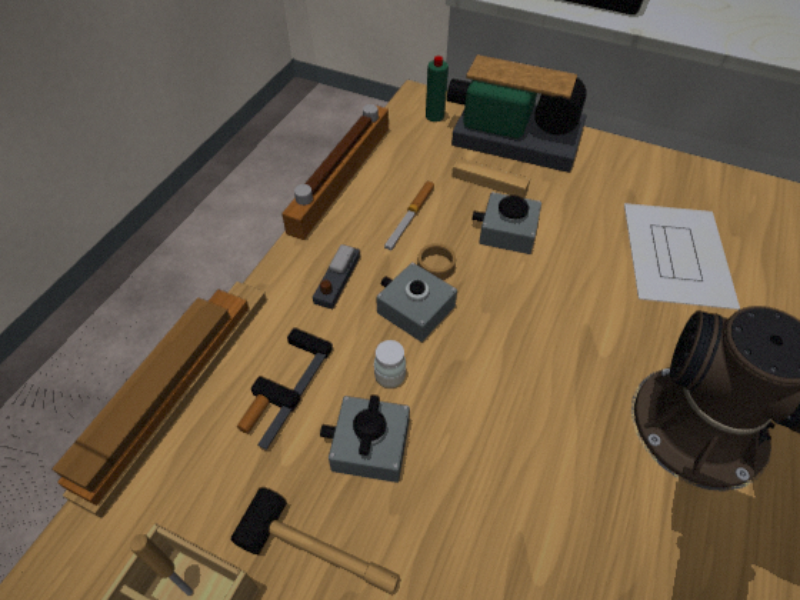

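The top view (800x600) shows the stop cap at about (219,323), with ears running from (190,328) to (248,318). The reset is at (398,300) and the extractor at (569,361). In the side view the stop is at about (370,426) and the reset at (417,289).

```bash
cat > h.py <<'E'
from plant import r
import cv2,numpy as np
def ray(p,u,v,z):
    R,t=p["R"],p["t"];c=-R.T@t
    d=R.T@np.array([(u-p["cx"])/p["fx"],(v-p["cy"])/p["fy"],1]);return c+d*(z-c[2])/d[2]
def blob(im,u,v,thr=60):
    m=(im.max(2)<thr).astype(np.uint8)
    n,l,st,ce=cv2.connectedComponentsWithStats(m,connectivity=4)
    k=l[int(v),int(u)];ys,xs=np.nonzero(l==k);return xs,ys,(k>0)
E
python3 - <<'E'
from h import *
s=.7
for n,pts in(("top",{"stop":(219,323,.092),"reset":(398,300,.082),"ext":(569,361,.092)}),("side",{"stop":(370,426,.092),"reset":(417,289,.082)})):
    im=r.capture(n);p=r.camera_params(n)
    for k,(u,v,z) in pts.items():
        xs,ys,ok=blob(im,u*s,v*s)
        P=np.array([ray(p,a,b,z)[:2] for a,b in zip(xs,ys)])
        w,V=np.linalg.eigh(np.cov(P.T))
        mid=(P.max(0)+P.min(0))/2
        print(n,k,ok,len(xs),P.mean(0).round(4),mid.round(4),"axis",np.degrees(np.arctan2(V[1,1],V[0,1])).round(1),np.sqrt(w).round(4),np.ptp(P,0).round(3))
E
```

```text
top stop True 556 [0.5284 0.2894] [0.5288 0.2888] axis 104.0 [0.0124 0.0237] [0.054 0.102]
top reset True 111 [ 0.5762 -0.0169] [ 0.576  -0.0169] axis 162.6 [0.0072 0.0079] [0.028 0.025]
top ext True 585 [ 0.4716 -0.3123] [ 0.472  -0.3123] axis 142.2 [0.0166 0.0169] [0.066 0.065]
side stop True 583 [0.5289 0.294 ] [0.5293 0.2928] axis 106.1 [0.0124 0.0249] [0.057 0.105]
side reset True 82 [ 0.5779 -0.0159] [ 0.5777 -0.0158] axis 109.8 [0.0074 0.0093] [0.029 0.034]
```

```bash
cat >> h.py <<'E'
from scipy.spatial.transform import Rotation as Ro
def go(x,y,ztip,yaw):
    """shift/turn in tool axes for fingertips centre at x,y,ztip pointing down with yaw"""
    s=r.get_state();A=Ro.from_euler("xyz",s["eef_rot"],degrees=True)
    B=Ro.from_euler("xyz",[180,0,yaw],degrees=True)
    d=np.array([x,y,ztip+r.tips_ahead])-s["tcp_pos"]
    print(round(s["time_s"],2),A.inv().apply(d).round(4),(A.inv()*B).as_rotvec(degrees=True).round(2),"F",np.round(s["contact_force"],1))
E
python3 -m pendant '[[[0.05,0.029,0.009,0,0,-6,-1],[0.09,0.053,0.018,0,0,-12,-1],[0.13,0.077,0.027,0,0,-18,-1],[0.17,0.1,0.036,0,0,-24,-1],[0.21,0.123,0.04,0,0,-31,-1]]]' 20
python3 -c "
from h import *
go(.5286,.290,.148,14.5)"
```

```text
time_s: 0.7
tcp_pos: [0.3589, 0.4677, 0.3638]
eef_rot: [180.0, 0.1, 14.8]
contact_force: [0.6, 1.6, -0.7]
gripper_width: 0.0531
gripper_force: 0.0
0.7 [0.1188 0.215  0.0377] [0.05 0.05 0.27] F [ 0.6  1.6 -0.7]
```

```bash

python3 -m pendant '[[[0.119,0.215,0.038,0,0,0,-1],[0.119,0.215,0.038,0,0,0,-1],[0.119,0.215,0.038,0,0,0,-1],[0.119,0.215,0.038,0,0,0,-1],[0.119,0.215,0.038,0,0,0,-1]]]'
python3 -m pendant '[[[0,0,0,0,0,0,-1],[0,0,0,0,0,0,-1],[0,0,0,0,0,0,-1]]]'
python3 -c "
from h import *
go(.5286,.290,.108,14.5)
a=r.capture('wrist');p=r.camera_params('wrist');b=r.capture('side')
print(p)
b=cv2.resize(b[240:380,180:340],None,fx=3.5,fy=3,interpolation=2)
cv2.imwrite('pics/w1.png',np.vstack([a])[:,:,::-1]);cv2.imwrite('pics/s1.png',b[:,:,::-1])"
```

```text
time_s: 1.2
tcp_pos: [0.5282, 0.2896, 0.3264]
eef_rot: [-180.0, -0.0, 14.5]
contact_force: [1.0, 1.2, -0.3]
gripper_width: 0.0136
gripper_force: 0.0
time_s: 1.5
tcp_pos: [0.5269, 0.2917, 0.3267]
eef_rot: [-180.0, -0.0, 14.5]
contact_force: [-0.8, 0.0, 0.0]
gripper_width: 0.0002
gripper_force: 0.0
1.5 [0.0012 0.0021 0.0406] [-0.01 -0.    0.02] F [-0.8  0.   0. ]
{'fx': 333.6500591367779, 'fy': 333.6500591367779, 'cx': 283.16367699524056, 'cy': 213.03621854643018, 'R': array([[ 2.53789114e-01, -9.67259542e-01, -2.54705559e-04],
       [-9.34119894e-01, -2.45162269e-01,  2.59452279e-01],
       [-2.51020137e-01, -6.56082384e-02, -9.65755896e-01]]), 't': array([0.1487665 , 0.55124698, 0.46615247])}
```

View pics/w1.png

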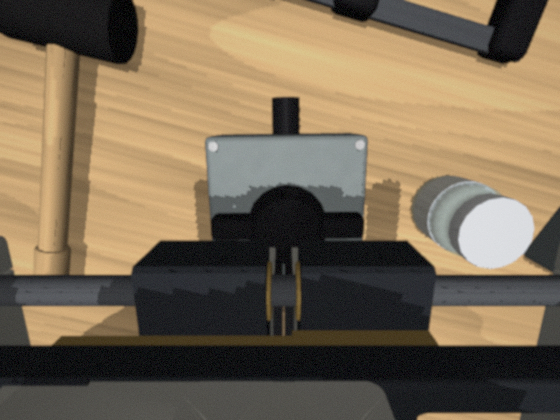

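View pics/s1.png

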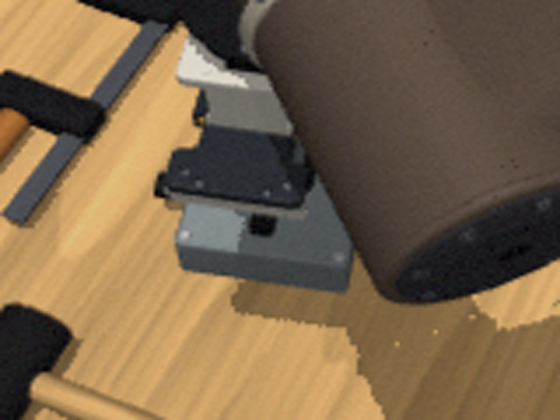

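The wrist view shows the stop centred at column 287 (286.8 predicted), with level ears from 213 to 363 and the shut tips over the cap. I'll press now.

```bash

python3 -m pendant '[[[0.001,0.002,0.036,0,0,0,-1],[0.001,0.002,0.046,0,0,0,-1],[0.001,0.002,0.052,0,0,0,-1],[0.001,0.002,0.058,0,0,0,-1],[0.001,0.002,0.062,0,0,0,-1]]]'
python3 -m pendant '[[[0,0,0,0,0,0,-1],[0,0,0,0,0,0,-1],[0,0,0,0,0,0,-1]]]'
python3 -c "
from h import *
go(.5286,.290,.0855,14.5)"
```

```text
time_s: 2.1
tcp_pos: [0.5285, 0.2901, 0.2652]
eef_rot: [-180.0, -0.0, 14.6]
contact_force: [-1.9, -1.5, 4.0]
gripper_width: 0.0005
gripper_force: 1.8
time_s: 2.4
tcp_pos: [0.5288, 0.2899, 0.2653]
eef_rot: [-180.0, -0.1, 14.5]
contact_force: [-2.5, 0.7, 3.4]
gripper_width: 0.0007
gripper_force: 1.6
2.4 [-0.0001 -0.0001  0.0017] [-0.03 -0.06  0.01] F [-2.5  0.7  3.4]
```

```bash

python3 -m pendant '[[[0,0,0.002,0,0,0,-1],[0,0,0.004,0,0,0,-1],[0,0,0.004,0,0,0,-1],[0,0,0.004,0,0,0,-1]]]'

```

```text
time_s: 2.8
tcp_pos: [0.5289, 0.29, 0.2636]
eef_rot: [-180.0, -0.2, 14.6]
contact_force: [-8.5, -1.7, 23.2]
gripper_width: 0.0004
gripper_force: 11.6
```

```bash

python3 -m pendant '[[[0,0,-0.02,0,0,0,-1],[0,0,-0.05,0,0,0,-1],[-0.04,-0.045,-0.05,0,0,0,-1],[-0.06,-0.05,-0.05,0,0,0,-1],[-0.06,-0.05,-0.05,0,0,0,-1]]]'
python3 -m pendant '[[[0,0,0,0,0,0,-1],[0,0,0,0,0,0,-1],[0,0,0,0,0,0,-1],[0,0,0,0,0,0,-1],[0,0,0,0,0,0,-1]]]'
python3 -c "
from h import *
a=r.capture('wrist');p=r.camera_params('wrist')
for z in (.098,.088): print(z,(lambda c:(p['fx']*c[0]/c[2]+p['cx'],p['fy']*c[1]/c[2]+p['cy']))(p['R']@np.array([.5286,.29,z])+p['t']))
cv2.imwrite('pics/w2.png',a[:,:,::-1])
go(.5286-.25*.045-.968*.035,.290+.968*.045-.25*.035,.070,14.5)"
```

```text
time_s: 3.3
tcp_pos: [0.4557, 0.3234, 0.3109]
eef_rot: [-180.0, -0.0, 14.6]
contact_force: [1.4, -0.0, 0.4]
gripper_width: 0.0005
gripper_force: 0.0
time_s: 3.8
tcp_pos: [0.4584, 0.3228, 0.3104]
eef_rot: [180.0, 0.0, 14.5]
contact_force: [-0.8, -0.2, 0.2]
gripper_width: 0.0002
gripper_force: 0.0
0.098 (np.float64(370.141926714536), np.float64(141.59849958173587))
0.088 (np.float64(365.9033097754306), np.float64(140.7025925370811))
3.85 [0.0248 0.0043 0.0623] [ 0.02  0.01 -0.03] F [-0.6 -0.2  0.1]
```

View pics/w2.png

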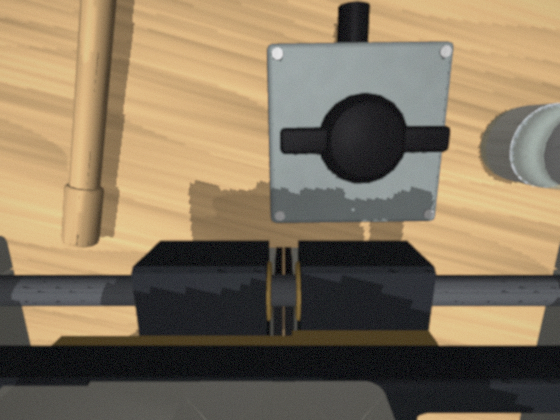

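The view shows the eared cap clear of the fingers, centred at (365,139). That matches the latched height (365.9 predicted, against 370.1 if it were out). Next I'll go down beside the +y ear.

```bash

python3 -m pendant '[[[0.025,-0.002,0.03,0,0,0,-1],[0.025,-0.002,0.055,0,0,0,-1],[0.025,-0.002,0.062,0,0,0,-1],[0.025,-0.002,0.062,0,0,0,-1],[0.025,-0.002,0.062,0,0,0,-1]]]'
python3 -m pendant '[[[0.007,0,0,0,0,0,-1],[0.013,0,0,0,0,0,-1],[0.017,0,0,0,0,0,-1],[0.021,0,0,0,0,0,-1],[0.024,0,0,0,0,0,-1]]]'
python3 -m pendant '[[[0.003,0,0,0,0,0,-1],[0.006,0,0,0,0,0,-1],[0.009,0,0,0,0,0,-1],[0.012,0,0,0,0,0,-1],[0.012,0,0,0,0,0,-1]]]'
python3 -c "
from h import *
a=r.capture('wrist')
cv2.imwrite('pics/w3.png',a[:,:,::-1])
go(.5286-.25*.051,.290+.968*.051,.070,14.5)"
```

```text
time_s: 4.35
tcp_pos: [0.4818, 0.3315, 0.2496]
eef_rot: [-180.0, -0.1, 14.5]
contact_force: [0.3, 0.4, -0.3]
gripper_width: 0.0005
gripper_force: 0.0
time_s: 4.85
tcp_pos: [0.5052, 0.3374, 0.2488]
eef_rot: [-180.0, 0.0, 14.5]
contact_force: [-2.3, 1.0, 1.2]
gripper_width: 0.0006
gripper_force: 1.0
time_s: 5.35
tcp_pos: [0.5169, 0.3402, 0.2485]
eef_rot: [180.0, 0.0, 14.5]
contact_force: [-1.2, 0.2, 0.7]
gripper_width: 0.0005
gripper_force: 0.5
5.4 [-0.0011  0.0006  0.0004] [ 0.  0. -0.] F [-1.3  0.1 -0.4]
```

View pics/w3.png

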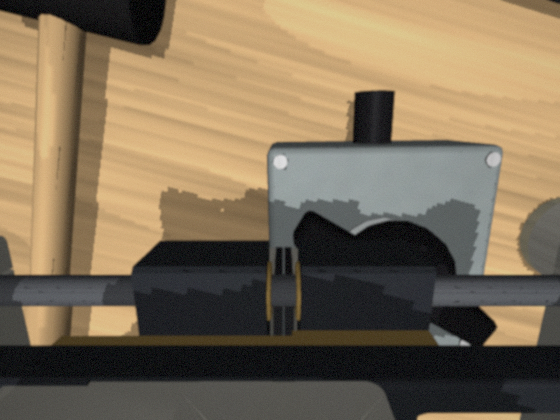

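The cap is twisted about 32° (ears from about (312,222) to (485,330)), past the 26° release point. I'll push a little more for margin, then back off and check.

```bash

python3 -m pendant '[[[0.003,0,0,0,0,0,-1],[0.005,0,0,0,0,0,-1],[0.005,0,0,0,0,0,-1]]]'
python3 -m pendant '[[[-0.015,0,0,0,0,0,-1],[-0.035,0,0,0,0,0,-1],[-0.045,0,0,0,0,0,-1],[-0.058,0,-0.03,0,0,0,-1],[-0.058,0.002,-0.062,0,0,0,-1]]]'
python3 -m pendant '[[[0,0,0,0,0,0,-1],[0,0,0,0,0,0,-1],[0,0,0,0,0,0,-1]]]'
python3 -c "
from h import *
a=r.capture('wrist');p=r.camera_params('wrist')
pr=lambda X:(lambda c:(p['fx']*c[0]/c[2]+p['cx'],p['fy']*c[1]/c[2]+p['cy']))(p['R']@np.array(X)+p['t'])
xs,ys,ok=blob(a,365,139);print(ok,xs.min(),xs.max(),xs.mean(),ys.mean())
for z in(.094,.084):print(z,[np.round(pr([.5286-s*.25*.052,.29+s*.968*.052,z]),1) for s in(1,-1)])
cv2.imwrite('pics/w4.png',a[:,:,::-1])
go(.5286,.29,.16,14.5)"
```

```text
time_s: 5.7
tcp_pos: [0.5216, 0.3416, 0.2486]
eef_rot: [180.0, -0.0, 14.5]
contact_force: [-1.7, -0.4, 0.1]
gripper_width: 0.0006
gripper_force: 0.5
time_s: 6.2
tcp_pos: [0.4646, 0.3246, 0.3107]
eef_rot: [179.9, 0.1, 14.6]
contact_force: [1.1, 1.2, 0.5]
gripper_width: 0.0004
gripper_force: 0.0
time_s: 6.5
tcp_pos: [0.4657, 0.3249, 0.3102]
eef_rot: [180.0, 0.0, 14.5]
contact_force: [0.9, -0.9, 0.1]
gripper_width: 0.0003
gripper_force: 0.0
True 281 455 366.9977095739808 151.70911589555658
0.094 [array([278.5, 154.2]), array([457.3, 154.6])]
0.084 [array([278.7, 152.7]), array([449. , 153.1])]
6.55 [ 0.0522  0.0495 -0.0283] [0.04 0.06 0.  ] F [-0.3 -0.6 -0.4]
```

View pics/w4.png

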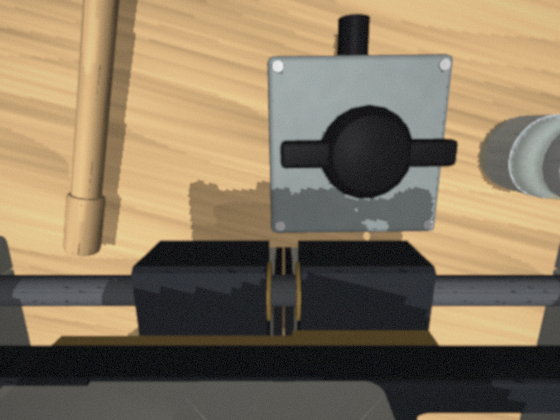

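After letting go, the ears are back square and span 281–456 (175 px, against 168 px latched), so the cap has sprung out. Next is the reset button.

```bash
python3 -c "
from h import *
go(.5765,-.0165,.14,14.5)"
```

```text
6.55 [ 0.0218  0.3582 -0.008 ] [0.04 0.06 0.  ] F [-0.3 -0.6 -0.4]
```

```bash

python3 -m pendant '[[[0,0.02,-0.03,0,0,0,-1],[0.01,0.07,-0.03,0,0,0,-1],[0.01,0.11,-0.03,0,0,0,-1],[0.01,0.155,-0.03,0,0,0,-1],[0.01,0.2,-0.03,0,0,0,-1]]]'
python3 -m pendant '[[[0.003,0.04,0,0,0,0,-1],[0.005,0.08,0,0,0,0,-1],[0.008,0.12,0,0,0,0,-1],[0.012,0.158,0.01,0,0,0,-1],[0.012,0.158,0.022,0,0,0,-1]]]'
python3 -m pendant '[[[0,0,0,0,0,0,-1],[0,0,0,0,0,0,-1],[0,0,0,0,0,0,-1]]]'
python3 -c "
from h import *
p=r.camera_params('wrist');a=r.capture('wrist')
pr=lambda X:(lambda c:(p['fx']*c[0]/c[2]+p['cx'],p['fy']*c[1]/c[2]+p['cy']))(p['R']@np.array(X)+p['t'])
print(pr([.5765,-.0165,.082]))
cv2.imwrite('pics/w5.png',a[:,:,::-1])
go(.5765,-.0165,.082,14.5)"
```

```text
time_s: 7.05
tcp_pos: [0.5257, 0.1323, 0.3397]
eef_rot: [180.0, 0.1, 14.5]
contact_force: [0.4, 0.8, -0.8]
gripper_width: 0.0
gripper_force: 0.0
time_s: 7.55
tcp_pos: [0.5778, -0.0195, 0.3175]
eef_rot: [180.0, 0.1, 14.3]
contact_force: [-1.1, 0.2, -0.2]
gripper_width: 0.0005
gripper_force: 0.0
time_s: 7.85
tcp_pos: [0.5768, -0.0151, 0.3189]
eef_rot: [180.0, -0.0, 14.6]
contact_force: [0.5, 0.2, 0.5]
gripper_width: 0.0006
gripper_force: 0.0
(np.float64(284.64986020063515), np.float64(230.00109916707422))
7.9 [-0.0007  0.0014  0.0591] [ 0.   -0.04  0.1 ] F [-0.7  0.6  1. ]
```

View pics/w5.png

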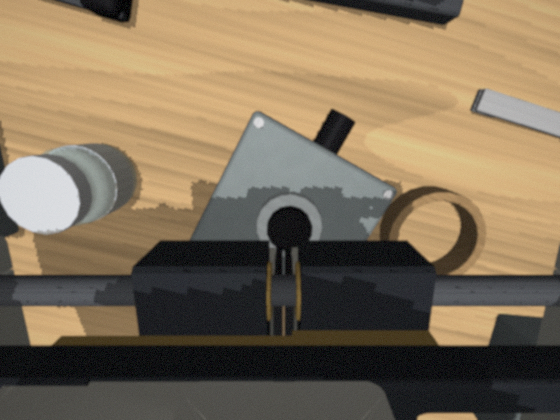

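The reset button is at about (289,228), against (284.6,230) predicted, so I'll shift +3 mm along tool y and press.

```bash

python3 -m pendant '[[[0,0.004,0.035,0,0,0,-1],[0,0.004,0.053,0,0,0,-1],[0,0.004,0.06,0,0,0,-1],[0,0.004,0.064,0,0,0,-1],[0,0.004,0.066,0,0,0,-1]]]'
python3 -m pendant '[[[0,0,0.001,0,0,0,-1],[0,0,0.002,0,0,0,-1],[0,0,0.002,0,0,0,-1]]]'
python3 -c "
from h import *
go(.5776,-.0195,.076,14.5)"
```

```text
time_s: 8.4
tcp_pos: [0.5776, -0.0194, 0.2541]
eef_rot: [180.0, 0.0, 14.6]
contact_force: [-10.5, 3.9, 21.5]
gripper_width: 0.0003
gripper_force: 10.5
time_s: 8.7
tcp_pos: [0.5775, -0.0195, 0.2541]
eef_rot: [180.0, -0.1, 14.6]
contact_force: [-12.0, 3.0, 22.3]
gripper_width: 0.0006
gripper_force: 11.1
8.7 [0.0001 0.0001 0.    ] [ 0.02 -0.08  0.09] F [-12.    3.   22.3]
```

The press stopped hard at exactly 6 mm of travel with 22 N. I'll release and check.

```bash

python3 -m pendant '[[[0,0,-0.02,0,0,0,-1],[0,0,-0.06,0,0,0,-1],[-0.03,0,-0.1,0,0,0,-1],[-0.07,0,-0.12,0,0,0,-1],[-0.1,0,-0.12,0,0,0,-1]]]'
python3 -m pendant '[[[0,0,0,0,0,0,-1],[0,0,0,0,0,0,-1],[0,0,0,0,0,0,-1],[0,0,0,0,0,0,-1],[0,0,0,0,0,0,-1]]]'
python3 -c "
from h import *
cv2.imwrite('pics/t6.png',cv2.resize(r.capture('side')[:,:,::-1],(800,600)))"
```

```text
time_s: 9.2
tcp_pos: [0.4804, -0.0451, 0.3751]
eef_rot: [180.0, -0.5, 14.6]
contact_force: [-0.1, -0.2, 0.9]
gripper_width: 0.0003
gripper_force: 0.0
time_s: 9.7
tcp_pos: [0.4816, -0.0447, 0.3702]
eef_rot: [180.0, 0.1, 14.5]
contact_force: [-0.6, -0.3, 0.0]
gripper_width: 0.0003
gripper_force: 0.0
```

View pics/t6.png

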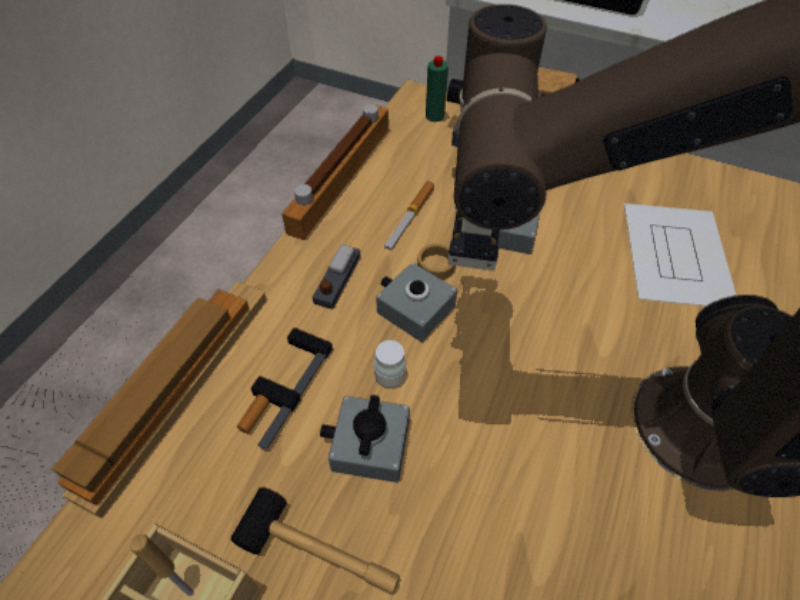

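The stop at (370,426) and the reset at (417,289) both look out, as at the start. Everything in view is in its original place and the arm is clear, so I'm handing in.

```bash
python3 -c "
from plant import r
print(r.close_job())"
```

```text
the job is handed in; nothing more can be done
None
```

The stop was pressed until it latched, seen to stay down and twisted clockwise until it sprang out; the reset was then pressed its full 6 mm and let back out, the extractor was not pressed, and the job is handed in at about 10 s, with no verdict shown.

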